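Jack the drying-rack shelf level and hold it

ROBOT

A 7-joint arm with a two-finger parallel gripper is mounted at the origin on the work surface. World frame = base frame: x ahead of the robot, y to its left, z up, the work surface at z = 0. Lengths are in m, angles in rad, forces in N, time in s.
With the tool pointing down it reaches from about 0.425 to 0.95 m from the base axis. Payload 4.7 kg.
Tool frame: the origin (TCP) lies between the finger pads; the fingertips stand 25 mm ahead of it and the grasp point (between the pads) lies 6 mm ahead of it; z points along the fingers, y is the line along which they close (so a half turn about z gives the same grasp; the last joint's range is limited). The gripper opens to 85 mm and grips with 20 to 120 N. Pads are 22 mm wide; open, the fingers measure 114 mm over their backs; the gripper's body (76 mm by 85 mm) begins 54 mm behind the grasp point. The pads swing forward as they close: fully open they stand 13 mm farther back than shut.
Start: joints at [-0.029, 0.469, -0.049, 1.532, 0.024, 1.141, -0.082], TCP at [0.675, 0, 0.256] pointing down, gripper open.
Joint ranges: [-2.59, 2.59], [-0.33, 1.99], [-1.39, 1.29], [0.1, 2.45], [-1.04, 4.18], [0.21, 1.99], [-2.66, 2.66]. Speed limits (rad/s): [2.57, 2.57, 3.14, 3.14, 3.14, 3.14, 3.14].

INTERFACE

Orientations are given as a 3x3 rotation matrix whose columns are the frame's x, y, z axes.
In Python, from rig import * gives the robot as it stands. Calls block until the motion is done:
- movep(position, orientation): joint-space move of the TCP to a pose.
- move_l(position, attitude=None, feed=0.15, until_force=None): straight line of the TCP; attitude=None keeps the orientation; feed is the mean speed in m/s. With until_force (N) it stops when the force on the tool has changed by that much, and returns True; else False.
- move_joints(angles): joint-space move.
- command_gripper(opening, newtons=None): finger opening in m; newtons is the grip in N (None keeps the last); returns when the fingers have stopped.
- sleep(seconds).
- inverse_kinematics(position, orientation): joint angles nearest the present ones, or None.
- sense(): the state.
- camera(name): name is "scene" or "side" or "wrist"; returns (picture, depth): 384x512x3 uint8, red, green, blue; 384x512 float32, m along the optical axis (not along the pixel's ray), 0 where there is no reading.
- camera_params(name): a dict with "K" (3x3 intrinsics, pixels), "dist" ([k1, k2, p1, p2, k3] as OpenCV has them; the pictures are not rectified), "position" and "rotation" of the camera in the world; the wrist camera has in their place "tool_from_camera" (4x4, takes a point from camera to tool coordinates, whose origin is the TCP and whose axes are the flange's). Camera axes: x right, y down, z forward; pixel columns grow to the right and rows downward; lengths in m; the calibration is good to about 2 mm. A picture is of the moment at which its call begins: read the wrist's pose just before it. camera_params takes no time and is no camera call.
A pose or a line that the arm cannot do raises Unreachable and nothing moves.
- finish_job(): hands the job in; it is judged then, once.
The state is a dict: "time_s": time; "joint_pos": joint angles; "qd": joint speeds; "joint_efforts": joint torques, N m; "position": TCP position; "tcp_rot": TCP orientation; "wrist_force": force on the tool from outside, world axes, zero at the start; "ft_torque": the same for the moment, N m; "finger_gap": finger opening in m; "gripper_force": force on a finger pad.
Only numpy, scipy, OpenCV 4.12 (cv2) and the standard library are available. Lean on these libraries where they do the work, as an engineer would, in place of code of your own. Each camera call takes 0.05 s, during which the arm holds its last target. There are 200 camera calls.

TASK

The hinged shelf of the bench-top drying rack droops at its front edge. Stand the lever jack on the bench with its saddle centred under the lift lug (the tab with the dome-headed bolt) and let go of it; give its handle a full pump, down and then right back up, and then press the handle all the way down again, so that the shelf is level, and finish while still holding it down. Do not lift or push the shelf by hand, and leave the tin, the jar and the stirring stick alone.

Things in the scene. Friction and masses are not known exactly. Their poses are not given: they have to be found in the camera images.
- rack: Fixed drying rack, two green posts 200 mm tall. Origin on the bench right under the lift lug's bolt; +y runs level from there to the shelf hinge, z up. Posts at x = +-190 mm, y = 345 mm; their feet run from y = 250 to 410 mm; under the rest of the shelf the bench is clear. Aluminium shelf 380 mm wide (x), front face at y = 45 mm, white door fixed on it; shelf and door below 170 mm height.
- lug_point (a point): The lift point, on the flat underside of the lift lug right below its bolt; about 85 mm above the bench while the shelf droops, 115 mm when level. The lug is a steel tab 50 mm wide (x), 8 mm thick, at the middle of the shelf's front edge, sticking out 70 mm from it (rack y = 45 to -25 mm), with a dark dome-headed bolt (26 mm washer) on top.
- shelf (a joint): Shelf angle, rad: 0 drooping on its stop (start), 0.09 level, 0.13 upper stop. Hinged at rack y = 330 mm, height 115 mm. Its weight bears on the lift point with roughly 6 to 11 N; it falls back to 0 when not held up.
- jack: Loose lever jack, 0.8 kg, upright. Origin at the underside of its base below the middle of the grip tower; +y to the saddle end, -y to the handle end, z up. Base plate 90 mm wide (x), 12 mm thick, y = -180 to 115 mm. Grip tower: block 36 mm wide (x), 44 mm long (y), top at 102 mm: grasp its two x faces. Saddle at y = 90 mm. Handle pivot: y = -15 mm, height 62 mm, axis x.
- jack_saddle: The jack's saddle: a flat steel disc 40 mm in diameter on a stem, in a 40 mm sleeve 52 mm high. Origin at the centre of its top face: 70 mm above the jack's underside with the handle up, 115 mm with the handle fully down. It moves only up and down in the jack, 82 mm per rad of the handle.
- handle_bar (a point): Centre of the handle's crossbar: a black rubber bar 24 mm in diameter and 80 mm long (along the jack's x) at the handle's end, 150 mm from the handle pivot, on a 16 mm wide steel arm. With the handle up it is at jack y = -139 mm, height 147 mm; fully down at jack y = -165 mm, height 70 mm. Press it from above.
- jack_handle (a joint): Handle angle, rad: 0 up (start, sprung up), 0.55 fully down on its stop; in between the arm leans 0.60 minus this value above the horizontal. A return spring lifts it, so it goes up by itself when not pressed. Pressing the crossbar takes about 2 to 4 N unloaded, 5 to 12 N with the shelf on the saddle.
- tin: Bystander: paint tin 90 mm in diameter, 120 mm tall, origin under its centre.
- jar: Bystander: clear jar 60 mm in diameter, 90 mm tall, origin under its centre.
- stick: Bystander: flat wooden stirring stick 220 x 28 x 8 mm, lying on the bench, origin under its centre, long along its x axis.

How it is judged:
On the way, in this order (a step that is already met when the one before it is completed fails the run):
1. the jack stands on the bench, let go, handle up, with its saddle under the lift point (horizontal distance between jack_saddle and lug_point below 0.015 m and height (world z) of jack below 0.004 m and angle between jack's own z axis and vertical below 0.05 rad and value of joint jack_handle below 0.1 rad and contact force between the fingers and jack below 0.3 N), for 0.2 s.
2. first pump: the handle goes down and the shelf rises on the saddle (value of joint jack_handle above 0.45 rad and value of joint shelf above 0.06 rad and contact force between jack_saddle and rack above 1.5 N).
3. the handle comes right back up and the shelf is down again (value of joint jack_handle below 0.1 rad and value of joint shelf below 0.015 rad).
4. second pump: the handle is held down with the shelf level (value of joint jack_handle above 0.47 rad and value of joint shelf above 0.068 rad), for 0.2 s.
At the end, for the whole second after the job is handed in: The fingers still press the jack's handle, down past 0.47 rad; the shelf rests on the saddle within about 0.022 rad of level (0.068 to 0.112); the saddle's centre is within 18 mm of the lift point seen from above; the jack stands flat and still on the bench; the arm does not touch the rack (all of step 4 and value of joint shelf below 0.112 rad and contact force between jack_saddle and rack above 1.5 N and contact force between the fingers and jack above 1.5 N and horizontal distance between jack_saddle and lug_point below 0.018 m and angle between jack's own z axis and vertical below 0.05 rad and height (world z) of jack below 0.004 m and linear speed of jack below 0.02 m/s and contact force between each of the arm, the fingers and rack below 0.5 N); the arm keeps its last pose, push and grip.
It fails at once if the arm pushed or lifted the rack or its shelf (contact force between any of the arm, the fingers and rack above 4 N).
It fails at once if the jack was tipped over (angle between jack's own z axis and vertical above 0.6 rad).
It fails at once if the tin was disturbed (distance of tin from where it was at the start of the episode above 0.03 m).
It fails at once if the jar was disturbed (distance of jar from where it was at the start of the episode above 0.03 m).
It fails at once if the stirring stick was disturbed (distance of stick from where it was at the start of the episode above 0.03 m).
It also fails if it takes over 61 s, if anything falls off the work surface, if the arm or the gripper's body presses on something with over 40 N, if the wrist force passes 120 N, or if a joint passes its speed limit or range.

## Working session

There is one attempt and no reset: what is moved stays moved. The work goes in short steps, each a Python script; the robot and the scene stay as the last script left them, time stands still between calls to the robot, and variables do not carry over. Pictures are saved under pics/ and viewed, at most 10 in all, crops included, and the job is handed in when it is done.

```bash
ls; mkdir -p pics; python3 - <<'E'
from rig import *
import cv2,numpy as np
for n in("scene","side"):
    im,d=camera(n); np.savez(f"pics/{n}0.npz",im=im,d=d)
    cv2.imwrite(f"pics/{n}0.png",cv2.cvtColor(im,cv2.COLOR_RGB2BGR))
    p=camera_params(n);print(n,np.round(p["K"],1).tolist(),p["dist"],np.round(p["position"],3),np.round(p["rotation"],3).tolist())
E
```

```text
pics
scene [[441.7, 0.0, 250.8], [0.0, 441.7, 190.0], [0.0, 0.0, 1.0]] [-0.16903018  0.          0.          0.          0.        ] [1.228 0.3   1.245] [[-0.461, 0.758, -0.462], [0.887, 0.402, -0.226], [0.014, -0.514, -0.858]]
side [[379.3, 0.0, 256.2], [0.0, 379.3, 188.8], [0.0, 0.0, 1.0]] [-0.00291697  0.          0.          0.          0.        ] [ 0.036 -0.729  0.9  ] [[0.785, -0.403, 0.471], [-0.62, -0.507, 0.598], [-0.002, -0.761, -0.648]]
```

View pics/scene0.png

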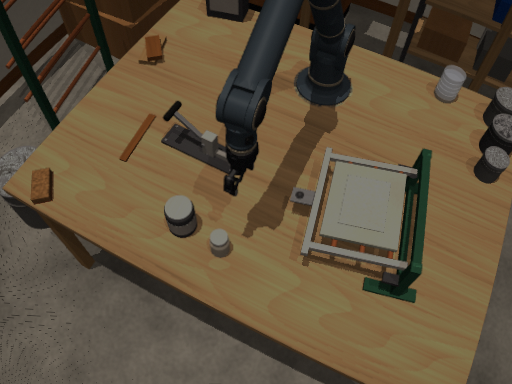

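View pics/side0.png

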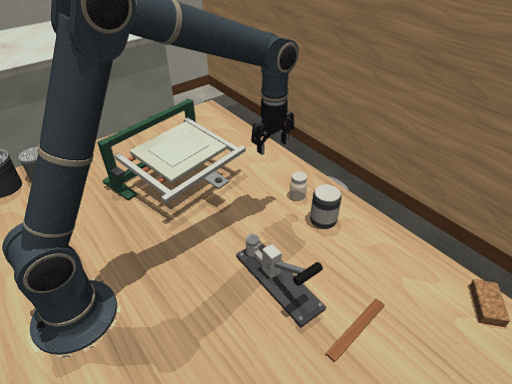

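The scene shows the bolt near (301,194), the jack tower near (210,140) and the crossbar near (173,111). In the side view these are at (217,179), (270,258) and (309,273). I'll use enlarged crops to get exact pixels.

```bash
cat > h.py <<'E'
from rig import *
import cv2,numpy as np
def ray(n,uv,P=None):
    p=P or camera_params(n)
    q=cv2.undistortPoints(np.array([[uv]],float),np.array(p["K"]),np.array(p["dist"]))[0,0]
    return np.array(p["position"]),np.array(p["rotation"])@np.array([q[0],q[1],1.])
def onz(n,uv,z):
    o,d=ray(n,uv);return o+d*(z-o[2])/d[2]
def tri(a,b):
    A=np.zeros((3,3));y=np.zeros(3);L=[]
    for n,uv in(("scene",a),("side",b)):
        o,d=ray(n,uv);d=d/np.linalg.norm(d);M=np.eye(3)-np.outer(d,d);A+=M;y+=M@o;L.append((o,d))
    x=np.linalg.solve(A,y);return x,max(np.linalg.norm(np.cross(x-o,d)) for o,d in L)
E
python3 - <<'E'
import numpy as np,cv2
S=np.load("pics/scene0.npz")["im"];D=np.load("pics/side0.npz")["im"]
def crop(I,u,v,w,h,k):
    c=cv2.resize(I[v:v+h,u:u+w],None,fx=k,fy=k,interpolation=cv2.INTER_CUBIC)
    for i in range(0,w,20): cv2.putText(c,str(u+i),(i*k,8),0,.3,(255,255,0));c[::6,i*k]=(255,255,0)
    for i in range(0,h,20): cv2.putText(c,str(v+i),(0,i*k+4),0,.3,(0,255,255));c[i*k,::6]=(0,255,255)
    return c
a=np.hstack([crop(S,150,90,100,100,4),crop(D,230,230,100,100,4)])
b=np.hstack([crop(S,285,140,150,100,2),np.zeros((200,10,3),np.uint8),crop(D,95,95,160,100,3)[:200] if 0 else crop(D,95,95,160,100,2)])
b=cv2.copyMakeBorder(b,0,0,0,800-b.shape[1],cv2.BORDER_CONSTANT)
cv2.imwrite("pics/c.png",np.vstack([a,b])[:,:,::-1])
E
```

```text
(no output)
```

View pics/c.png

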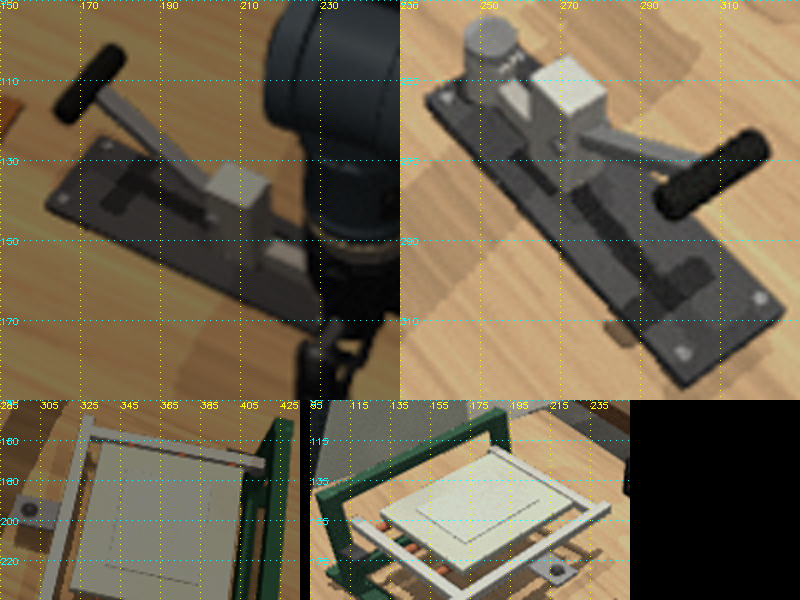

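```bash
python3 - <<'E'
from h import *
np.set_printoptions(precision=4,suppress=True)
T={"bar":((172.5,111),(308,273.5)),"tower":((209.5,136),(272,250)),"bolt":((300,195),(218,180)),"frontA":((329,150),(244,148.5)),"frontB":((306,253),(168,201)),
"frontA2":((329,150),(168,198)),"frontB2":((306,253),(244,148.5))}
R={k:tri(*v) for k,v in T.items()}
for k,v in R.items():print(k,*v)
for n,c in(("scene",[(161.2,142),(175,124)]),("side",[(236.7,255),(326.2,307.5),(301.5,326.7)])):
    for p in c:print(n,p,onz(n,p,.012))
print("saddle",onz("side",(252.5,239),.07))
for n,c in(("scene",[(201.2,136),(207.7,130.7),(218,136),(210.5,141)]),("side",[(262.5,247.5),(272.5,244.2),(281.5,252.5),(271.5,256.5)])):
    q=np.array([onz(n,p,.102) for p in c]);print(n,q.mean(0),np.linalg.norm(np.diff(q,axis=0),axis=1)); print(q)
print("tin",onz("scene",(179,203),.12),"jar",onz("scene",(218,236),.09),onz("side",(299,178),.09),"stick",onz("side",(376,300),.008),onz("side",(330,355),.008))
D=np.load("pics/scene0.npz")["d"];print(sense()["wrist_force"])
E
```

```text
bar [ 0.4871 -0.3584  0.1434] 0.000557243085029794
tower [ 0.4917 -0.218   0.0984] 0.0009361660977419481
bolt [0.552  0.1354 0.0902] 7.155996275161264e-05
frontA [0.5577 0.1165 0.2672] 0.08324778717052737
frontB [ 0.5254  0.2766 -0.1216] 0.10979056170702231
frontA2 [0.3672 0.1492 0.1039] 0.004801714851485762
frontB2 [0.7249 0.2262 0.0982] 0.004815123507783385
scene (161.2, 142) [ 0.5372 -0.3934  0.012 ]
scene (175, 124) [ 0.4462 -0.3944  0.012 ]
side (236.7, 255) [ 0.446  -0.1129  0.012 ]
side (326.2, 307.5) [ 0.5265 -0.4034  0.012 ]
side (301.5, 326.7) [ 0.4375 -0.4029  0.012 ]
saddle [ 0.4907 -0.1334  0.07  ]
scene [ 0.4932 -0.2164  0.102 ] [0.0299 0.0412 0.0313]
[[ 0.506  -0.2398  0.102 ]
 [ 0.4771 -0.2322  0.102 ]
 [ 0.4804 -0.1911  0.102 ]
 [ 0.5095 -0.2025  0.102 ]]
side [ 0.4899 -0.2213  0.102 ] [0.0303 0.0378 0.0308]
[[ 0.4755 -0.198   0.102 ]
 [ 0.5047 -0.206   0.102 ]
 [ 0.5047 -0.2438  0.102 ]
 [ 0.4746 -0.2375  0.102 ]]
tin [ 0.76   -0.1622  0.12  ] jar [ 0.7872 -0.0172  0.09  ] [ 0.7743 -0.0273  0.09  ] stick [ 0.6505 -0.4696  0.008 ] [ 0.4421 -0.4972  0.008 ]
[-0.6269 -0.5617 -0.357 ]
```

Heights check out: bolt 0.090, bar 0.143 against 0.147, tower 0.098 against 0.102. The jack points about +y from (0.491,-0.218), and the lug is at (0.552,0.135) with the rack yawed about 12°. Next I'll hover over each with the wrist camera to refine this.

```bash
cat >> h.py <<'E'
def R(yaw): # jack/rack frame yaw -> tool down, tool x = frame +y, tool y = frame +x
    c,s=np.cos(yaw),np.sin(yaw);return np.array([[-s,c,0],[c,s,0],[0,0,-1.]])
def look(f):
    s=sense();im,d=camera("wrist");p=camera_params("wrist");T=np.eye(4);T[:3,:3]=s["tcp_rot"];T[:3,3]=s["position"]
    C=T@np.array(p["tool_from_camera"]);np.savez(f"pics/{f}.npz",im=im,d=d,C=C)
    cv2.imwrite(f"pics/{f}.png",im[:,:,::-1]);return C
def wz(f,uv,z):
    p=camera_params("wrist");C=np.load(f"pics/{f}.npz")["C"]
    return (lambda o,d:o+d*(z-o[2])/d[2])(*ray("wrist",uv,dict(K=p["K"],dist=p["dist"],position=C[:3,3],rotation=C[:3,:3])))
E
python3 - <<'E'
from h import *
np.set_printoptions(precision=4,suppress=True)
print(sense()["tcp_rot"]);print(np.array(camera_params("wrist")["tool_from_camera"]))
movep([.56,.10,.30],R(.21)); look("w_lug")
movep([.491,-.20,.30],R(-.02)); print(sense()["joint_pos"],sense()["time_s"]); look("w_jack")
a=cv2.imread("pics/w_lug.png");b=cv2.imread("pics/w_jack.png")
cv2.imwrite("pics/w1.png",cv2.resize(np.hstack([a,b]),(800,300)))
E
```

```text
[[ 0.      1.     -0.0019]
 [ 1.     -0.     -0.0001]
 [-0.0001 -0.0019 -1.    ]]
[[-0.0004 -0.9571 -0.2898  0.0738]
 [ 1.     -0.0003 -0.0005 -0.0009]
 [ 0.0004 -0.2898  0.9571 -0.1182]
 [ 0.      0.      0.      1.    ]]
[ 0.2536  0.1931  0.0589  1.823  -0.0136  1.1259  0.3003] 2.0
```

View pics/w1.png

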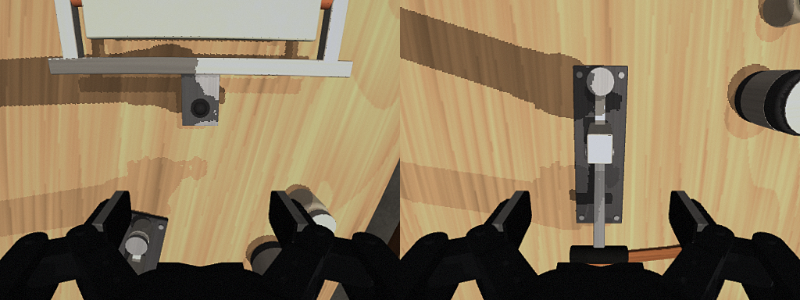

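In the wrist views, the lug bolt is at about (256,137) and the front bar is nearly horizontal, so the rack yaw of 0.21 fits. In the second half, the tower top is at about (256,190) and the saddle at (256,104). I'll refine these with masks.

```bash
python3 - <<'E'
from h import *
np.set_printoptions(precision=4,suppress=True)
L=np.load("pics/w_lug.npz")["im"];J=np.load("pics/w_jack.npz")["im"]
def blobs(im,box,f):
    u,v,w,h=box;m=f(im[v:v+h,u:u+w].astype(int)).astype(np.uint8)
    n,l,s,c=cv2.connectedComponentsWithStats(m);i=1+np.argmax(s[1:,4]);pts=np.argwhere(l==i)[:,::-1]+[u,v]
    (rc,sz,a)=cv2.minAreaRect(pts.astype(np.float32));return c[i]+[u,v],np.array(rc),sz,a,s[i,4]
c,rc,sz,a,n=blobs(L,(236,120,42,36),lambda i:i.max(2)<55);print("bolt",c,rc,sz,n,wz("w_lug",rc,.097),wz("w_lug",c,.097))
# front bar lower edge: largest downward brightness drop per column
P=[]
for u in list(range(80,225,8))+list(range(290,440,8)):
    g=L[70:110,u].astype(int).sum(1);k=L[70:110,u].astype(int);sat=k.max(1)-k.min(1)
    # grey->wood saturation step
    P.append((u,70+np.argmax(np.diff(sat[:])[:36])+.5))
W=np.array([wz("w_lug",p,.085)[:2] for p in P]);
for _ in range(3):
    f=np.polyfit(W[:,0],W[:,1],1);r=W[:,1]-np.polyval(f,W[:,0]);W=W[abs(r)<max(.003,1.5*r.std())]
print("bar slope yaw",np.arctan(f[0]),len(W),r.std())
for nm,box,z in(("saddle",(235,80,45,45),.07),("tower",(235,168,45,46),.102)):
    c,rc,sz,a,n=blobs(J,box,lambda i:(i.min(2)>125)&(i.max(2)-i.min(2)<30));print(nm,c,rc,sz,a,n,wz("w_jack",rc,z))
o=np.hstack([cv2.resize(L[110:170,220:295],None,fx=5,fy=5),cv2.resize(J[75:215,220:295],None,fx=3,fy=3)[:300] if 0 else cv2.copyMakeBorder(cv2.resize(J[75:215,220:295],None,fx=3,fy=3),0,0,0,0,0)[:300]])
o=np.hstack([cv2.copyMakeBorder(cv2.resize(L[110:170,220:295],None,fx=5,fy=5),0,120,0,0,0),cv2.resize(J[75:215,220:295],None,fx=3,fy=3)])
cv2.imwrite("pics/w2.png",o[:,:,::-1])
E
```

```text
bolt [255.7913 138.0351] [256. 138.] (24.0, 24.0) 484 [0.5521 0.1341 0.097 ] [0.5519 0.134  0.097 ]
bar slope yaw 0.1999740188954898 38 0.00022846043623378395
saddle [258.6452 103.9809] [258.2262 104.4292] (29.898340225219727, 36.665679931640625) 3.1798300743103027 837 [ 0.4949 -0.1293  0.07  ]
tower [255.5665 190.979 ] [256.5 192.5] (41.0, 33.0) 90.0 1241 [ 0.4914 -0.221   0.102 ]
```

View pics/w2.png

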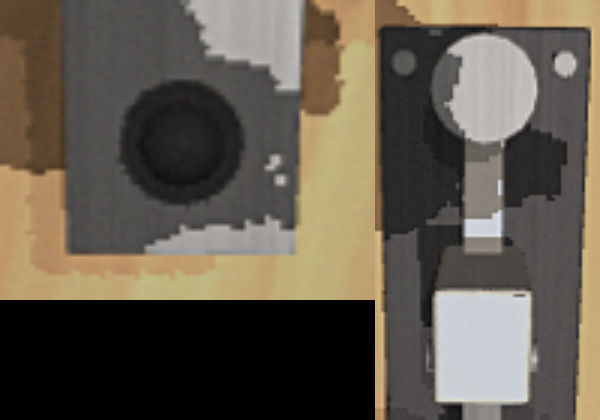

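```bash
python3 - <<'E'
from h import *
np.set_printoptions(precision=4,suppress=True)
print(wz("w_jack",(256.7,104.3),.07),wz("w_jack",(255.7,190.7),.102))
y0,y1=-.02,.20
command_gripper(.085,60)
movep([.4912,-.219,.17],R(y0)); move_l([.4912,-.219,.096],feed=.1)
command_gripper(.0,60); s=sense();print(s["finger_gap"],s["gripper_force"],s["position"])
move_l([.4912,-.219,.136],feed=.08);print(sense()["wrist_force"])
d=np.array([-np.sin(y1),np.cos(y1)]);g=np.array([.552,.134])-.0895*d
movep([*(g-.12*d),.136],R(y1)); look("held")
s=sense();print(s["position"],s["finger_gap"],s["time_s"],g)
E
```

```text
[ 0.4932 -0.1291  0.07  ] [ 0.4905 -0.219   0.102 ]
0.03493853373971606 62.682044506073 [ 0.4914 -0.2191  0.0965]
[ 0.3955  0.0243 -8.682 ]
[ 0.593  -0.0717  0.1351] 0.035025571397081144 5.7083 [0.5698 0.0463]
```

View pics/held.png

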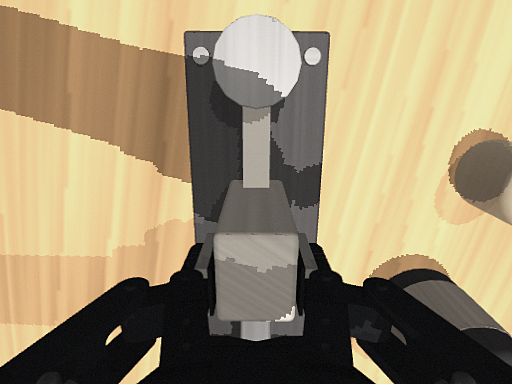

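The jack is held squarely, with the saddle disc centred at about (257,62).

```bash
python3 - <<'E'
from h import *
np.set_printoptions(precision=4,suppress=True)
y1=.20;d=np.array([-np.sin(y1),np.cos(y1)]);x=np.array([d[1],-d[0]])
s=wz("held",(257,62),.1086)[:2];p=sense()["position"];r=s-p[:2];print("saddle off: along",r@d,"side",r@x)
a=np.clip(r@d,.0865,.0925);b=np.clip(r@x,-.003,.003)
g=np.array([.552,.134])-a*d-b*x
move_l([*(g-.12*d),.104],feed=.08)
print(sense()["wrist_force"],sense()["position"])
hit=move_l([*g,.104],feed=.08,until_force=5);print("slide hit",hit,sense()["wrist_force"],sense()["position"],g)
if not hit:
    print(move_l([*g,.0945],feed=.02,until_force=6));s=sense();print(s["wrist_force"],s["position"])
    sc,_=camera("scene");cv2.imwrite("pics/sc2.png",cv2.resize(sc[110:270,150:350],None,fx=3,fy=3)[:,:,::-1])
    print(sense()["time_s"])
E
```

```text
saddle off: along 0.09144087722823838 side -5.428192499587481e-06
[-0.2771  0.0751 -8.2686] [ 0.5938 -0.0733  0.1034]
slide hit False [ 0.0086 -0.6827 -8.5276] [0.5703 0.0436 0.104 ] [0.5702 0.0444]
True
[0.5719 0.3633 5.348 ] [0.5703 0.0442 0.0965]
8.375
```

```bash
python3 - <<'E'
from h import *
np.set_printoptions(precision=4,suppress=True)
command_gripper(.085)
p=sense()["position"]
move_l([p[0],p[1],.20],feed=.12)
y1=.2;d=np.array([-np.sin(y1),np.cos(y1)])
movep([*(p[:2]-.04*d),.30],R(y1));sleep(.3);look("placed");print(sense()["time_s"],sense()["wrist_force"])
E
```

```text
10.8083 [-0.0951 -0.212  -0.1492]
```

View pics/placed.png

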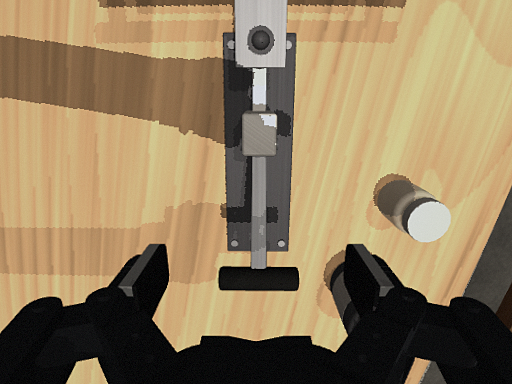

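The jack is placed, with the bolt at about (261,39), tower top (259,134) and crossbar (259,278). I'll check the numbers.

```bash
python3 - <<'E'
from h import *
np.set_printoptions(precision=4,suppress=True)
f="placed"
t=wz(f,(259.5,133.5),.102);b=wz(f,(261.3,39),.097);h=wz(f,(259,278),.147)
F=(wz(f,(231,45),.012)+wz(f,(289,44.5),.012))/2;B=(wz(f,(234,244),.012)+wz(f,(281.5,243.5),.012))/2
for n,v in(("tower",t),("bolt",b),("bar",h),("F",F),("B",B)):print(n,v)
d=(F-B)[:2];d/=np.linalg.norm(d);x=np.array([d[1],-d[0]]);print("yaw",np.arctan2(-d[0],d[1]))
for n,v in(("tower+90",t[:2]+.09*d),("bar+229",h[:2]+.229*d),("holes",F[:2]+.0)):
    e=v-b[:2];print(n,"err along",e@d,"side",e@x)
E
```

```text
tower [0.5695 0.0457 0.102 ]
bolt [0.553  0.1343 0.097 ]
bar [ 0.597  -0.0919  0.147 ]
F [0.5509 0.1427 0.012 ]
B [ 0.602  -0.1204  0.012 ]
yaw 0.19207329405150259
tower+90 err along -0.00014139566763478356 side -0.0007355355621206413
bar+229 err along -0.0013916419281814905 side 4.987192130580687e-05
holes err along 0.008642858503071444 side -0.0004527122903169598
```

Saddle to lug error is about 1 mm. Now the first pump, following the crossbar's arc with closed fingers.

```bash
cat >> h.py <<'E'
YAW=.195;J=np.array([.570,.0457]);dj=np.array([-np.sin(YAW),np.cos(YAW)])
def tip(a,up=0.,z0=.037): # TCP pose with tip on the crossbar top at handle angle a
    th=.6-a;q=J+(-.015-.150*np.cos(th))*dj;return [q[0],q[1],.062+.150*np.sin(th)+z0+up]
def st(m):
    s=sense();print(m,"F",np.round(s["wrist_force"],2),"p",np.round(s["position"],4),"t",s["time_s"])
E
python3 - <<'E'
from h import *
command_gripper(0.,40)
movep(tip(0,.05),R(YAW)); st("above")
print(move_l(tip(0,-.015),feed=.04,until_force=1.5));st("touch")
print("expected tcp z at touch",tip(0)[2])
E
```

```text
above F [-0.38  1.   -0.08] p [ 0.5968 -0.091   0.233 ] t 12.1167
True
touch F [0.59 0.15 2.84] p [ 0.5968 -0.0909  0.1825] t 13.275
expected tcp z at touch 0.18369637100925532
```

```bash
python3 - <<'E'
from h import *
for a in(.1,.2,.3,.4,.5,.55): move_l(tip(a,-.001),feed=.06); st(a)
sleep(.3);st("down")
im,_=camera("scene");cv2.imwrite("pics/dn.png",im[:,:,::-1])
for a in(.4,.25,.1,0): move_l(tip(a),feed=.08); st(a)
move_l(tip(0,.03),feed=.08);sleep(.4)
p=tip(0,.10);p[0]-=.03*dj[0];p[1]-=.03*dj[1]   # back off to view
p=[*(J-.04*dj),.30];movep(p,R(YAW));look("up");st("up")
a=cv2.resize(im[90:290,120:460],(680,400))
b=cv2.imread("pics/up.png")[:,:,::-1];cv2.imwrite("pics/v.png",np.hstack([a,cv2.resize(b,(533,400))])[:, :, ::-1]) if 0 else cv2.imwrite("pics/v.png",np.hstack([cv2.resize(im[90:290,120:460],(400,235)),cv2.resize(b,(400,300))[:235]])[:,:,::-1])
E
```

```text
0.1 F [-0.6  -3.03  4.41] p [ 0.5987 -0.0989  0.1701] t 13.675
0.2 F [-1.1  -2.57  9.03] p [ 0.6004 -0.105   0.1578] t 14.075
0.3 F [-1.57 -3.92 10.07] p [ 0.6016 -0.1111  0.1439] t 14.475
0.4 F [-1.4  -5.17  9.66] p [ 0.6025 -0.1159  0.1296] t 14.875
0.5 F [ 0.37 -5.37 10.14] p [ 0.6031 -0.1181  0.1147] t 15.275
0.55 F [ 0.09 -4.54  7.97] p [ 0.6032 -0.1184  0.1072] t 15.55
down F [-0.27 -4.46  9.57] p [ 0.6033 -0.1184  0.1074] t 15.85
0.4 F [-1.02 -1.26  8.59] p [ 0.6022 -0.1134  0.1307] t 16.3417
0.25 F [-1.42 -0.13  7.37] p [ 0.6007 -0.1056  0.152 ] t 16.775
0.1 F [0.35 1.06 1.72] p [ 0.5986 -0.0975  0.1712] t 17.2083
0 F [0.04 0.69 2.24] p [ 0.5967 -0.0904  0.1838] t 17.5417
up F [-0.14 -0.75  0.12] p [0.5773 0.0051 0.2991] t 19.1
```

View pics/v.png

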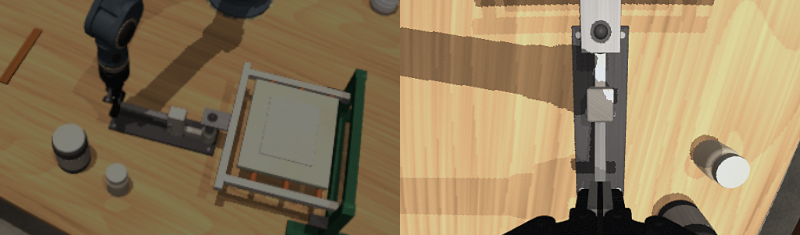

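The jack hasn't moved (bolt-to-tower spacing is unchanged in the wrist view), and the shelf rose and came back down. Second pump next, then hold.

```bash
python3 - <<'E'
from h import *
movep(tip(0,.03),R(YAW))
move_l(tip(0,.0),feed=.06)
for a in(.1,.2,.3,.4,.5,.55): move_l(tip(a,-.001),feed=.06)
move_l(tip(.55,-.0025),feed=.02); sleep(.6);st("down")
im,_=camera("side");cv2.imwrite("pics/fin.png",cv2.resize(im[90:340,90:400],None,fx=2,fy=2)[:,:,::-1])
E
```

```text
down F [-0.75 -5.13 11.04] p [ 0.6033 -0.119   0.1062] t 23.475
```

View pics/fin.png

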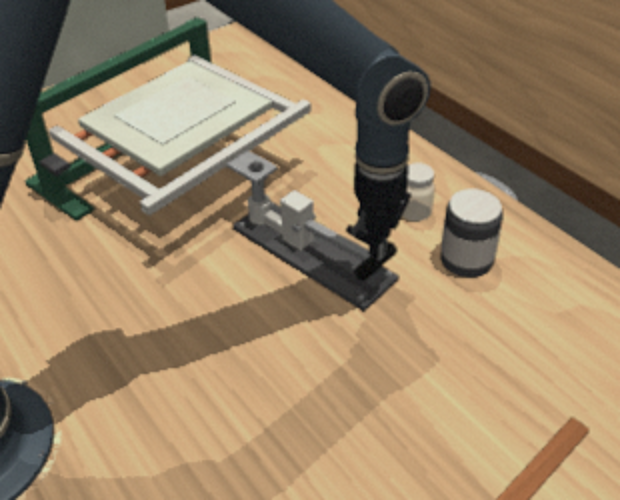

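The handle is fully down, the saddle is extended under the lug, the shelf is level, and the tin, jar and stick haven't moved.

```bash
python3 -c "
from rig import *
print(finish_job())"
```

```text
the job is handed in; nothing more can be done
None
```

I stood the jack under the lift lug, about 1 mm off centre by the wrist camera, pumped it once, and handed the job in with the handle held fully down and the shelf looking level. The judge returned no verdict.

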